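# Pile the good soap plates, show the rusty one to the inspection camera

### The job

Sort the steel soap plates: first stack the two clean ones squarely, slots up, into a flush pile on the counter and let go of them. Then pick up the rust-stained plate and finish while still holding it motionless in the air, 160 mm out from the inspection camera's lens and centred on its line of sight, underside squarely facing the lens and long side level. Leave the cup and bottle where they are and do not knock the camera.

Things in the scene. Friction and masses are not known exactly. Their poses are not given: they have to be found in the camera images.
- dish_a: Stainless steel soap plate, a flat slab 110 x 64 x 14 mm (0.16 kg, varies) with five dark drain slots across its top, clean. Origin at the centre of the underside; x along the 110 mm side, y along the 64 mm side, z up. Starts flat on the counter, slots up.
- dish_b: Stainless steel soap plate, a flat slab 110 x 64 x 14 mm (0.16 kg, varies) with five dark drain slots across its top, clean; same as the other clean plate, either may be the lower one. Origin at the centre of the underside; x along the 110 mm side, y along the 64 mm side, z up. Starts flat on the counter, slots up.
- dish_stained: Stainless steel soap plate, a flat slab 110 x 64 x 14 mm (0.16 kg, varies) with five dark drain slots across its top, with brown rust patches near one end, on the top face and on the underside. Origin at the centre of the underside; x along the 110 mm side, y along the 64 mm side, z up. Starts flat on the counter, slots up.
- camera: Inspection camera fixed to the counter, about 113 mm high: dark base plate (x -30 to 70, y -40 to 40 mm), post, black 50 mm housing, round lens in a white ring. Origin on the counter, z up; it faces its own -x, roughly to the robot. Lens front at x 0, y 0, z 101 mm; the line of sight rises 60 degrees above level, along (-0.5, 0, 0.866) in its axes.
- view (a point): Point in the air for the centre of the stained plate's underside: 160 mm from the lens along the line of sight, at x -80, y 0, z 240 mm in the camera's axes. z: along the line of sight away from the lens (30 degrees off vertical), the held plate's z must point the same way. y: level, the camera's y, the plate's x (long side) must lie along it, either way round.
- cup: Purple plastic cup standing upright on the counter, 72 mm across the rim, 90 mm high; a bystander. Origin at the centre of its underside.
- bottle: Small green glass bottle with a white screw cap, 48 mm across, 110 mm high, standing on the counter; a bystander. Origin at the centre of its underside.
There are look-alikes about, which are no part of the job. Leave any pink look-alike of the dish_a alone. What is shaped like the dish_stained but green is not meant.

How it is judged:
On the way:
1. the two clean plates lie squarely one on the other on the counter, released (((horizontal distance between dish_a and dish_b below 0.008 m and angle between the x axis of dish_a and the x axis of dish_b, either way round below 0.12 rad and z of dish_a in the frame of dish_b between 0.011 and 0.017 m and height (world z) of dish_b below 0.004 m and angle between each of dish_b, dish_a's own z axis and vertical below 0.05 rad) or (horizontal distance between dish_b and dish_a below 0.008 m and angle between the x axis of dish_b and the x axis of dish_a, either way round below 0.12 rad and z of dish_b in the frame of dish_a between 0.011 and 0.017 m and height (world z) of dish_a below 0.004 m and angle between each of dish_a, dish_b's own z axis and vertical below 0.05 rad)) and linear speed of each of dish_a, dish_b below 0.02 m/s and contact force between the fingers and dish_a below 0.1 N and contact force between the fingers and dish_b below 0.1 N), for 0.3 s.
At the end, for the whole second after the job is handed in: Clean plates piled flat on the counter, centres within 8 mm, long sides within 0.12 rad, released, at rest. Stained plate held still by the fingers alone: underside centre within 20 mm of the view point, top normal within 0.15 rad of the line of sight, long side within 0.15 rad of level axis (all of step 1 and distance between dish_stained and view below 0.02 m and angle between the z axis of dish_stained and the z axis of view, either way round below 0.15 rad and angle between dish_stained's own z axis and vertical below 1 rad and angle between the x axis of dish_stained and the y axis of view, either way round below 0.15 rad and contact force between the fingers and dish_stained above 1 N and height (world z) of dish_stained above 0.2 m and linear speed of dish_stained below 0.02 m/s and angular speed of dish_stained below 0.15 rad/s); the arm keeps its last pose, push and grip.
It fails at once if the cup is pushed more than 30 mm or tipped over (distance of cup from where it was at the start of the episode above 0.03 m or angle between cup's own z axis and vertical above 0.4 rad).
It fails at once if the bottle is pushed more than 30 mm or tipped over (distance of bottle from where it was at the start of the episode above 0.03 m or angle between bottle's own z axis and vertical above 0.4 rad).
It fails at once if the camera is knocked (more than 5 N) (contact force between camera and anything else above 5 N).
It also fails if it takes over 61 s, if anything falls off the work surface, if the arm or the gripper's body presses on something with over 40 N, if the wrist force passes 120 N, or if a joint passes its speed limit or range.

### The arm

A 6-joint arm with a two-finger parallel gripper is mounted at the origin on the work surface. World frame = base frame: x ahead of the robot, y to its left, z up, the work surface at z = 0. Lengths are in m, angles in rad, forces in N, time in s.
With the tool pointing down it reaches from about 0.35 to 0.975 m from the base axis. Payload 4.9 kg.
Tool frame: the origin (TCP) lies midway between the tips of the shut fingers; the grasp point (between the pads) lies 19 mm behind it; z points along the fingers, x is the direction in which the jaws open and shut, and the axes are right-handed (so a half turn about z gives the same grasp; the last joint's range is limited). The gripper opens to 85 mm and grips with 20 to 120 N. Pads are 22 mm wide; open, the fingers measure 114 mm over their backs; the gripper's body (76 mm by 85 mm) begins 54 mm behind the grasp point. The pads swing forward as they close: fully open they stand 13 mm farther back than shut.
Start: joints at [-1.319, 0.053, 1.613, -0, 1.476, -0.119], TCP at [0.226, -0.583, 0.231] pointing down, gripper open.
Joint ranges: [-3.01, 3.01], [-1.01, 2.22], [0.06, 2.58], [-1.02, 4.17], [0.09, 2.62], [-3.14, 3.14]. Speed limits (rad/s): [2.57, 2.57, 3.14, 3.14, 3.14, 3.14].

### API

Orientations are given as a rotation vector (axis times angle).
In Python, from station import ctrl gives the robot as it stands.
- The arm moves only by the tool step_arm, never from a script. Its argument "increments" is text: rows parted by semicolons, each of 6 numbers parted by spaces: the shift along the tool's x, y, z as a fraction of full scale, then the turn, a rotation vector about the tool's x, y, z as a fraction of full scale. In form: x y z rx ry rz; .... A call has 1 to 12 rows; each row shifts and turns the commanded pose from where the row before left it, along the tool's axes as they then stand; what a row does not reach is not made up. Full scale, the value 1, is 0.025 m for a shift and 0.1 rad for a turn. A row lasts 1/12 s, in which the tool goes at most 41.7 mm and 7.16 degrees, less where a joint would pass 70% of its speed; a pose out of reach is approached as far as the arm can. A call with a number of a shift or a turn outside -1 to 1 is refused whole. A call with a gripper value outside its range is refused whole. "fingers" is the opening, from -1 (shut) to 1 (fully open), so that 0 is half open, set as the call begins (left out, the last holds). The fingers move at their own pace and stop on an object; "newtons" is the grip in N (left out, the last holds). Time passes only in rows, so rows that do not move let the fingers close. It gives the time, the measured TCP pose, the force and the opening at its end, in the units of the state.
- ctrl.get_obs(): the state, without advancing time (a new reading comes with each control period).
- ctrl.get_image(name): name is "scene" or "top" or "wrist"; returns a dict with "pixels" (384x512x3 uint8, red, green, blue), "intrinsics" (3x3 intrinsics, pixels), "eye" and "orientation" of the camera in the world. Camera axes: x right, y down, z forward; pixel columns grow to the right and rows downward; lengths in m; the calibration is good to about 2 mm. A picture is of the moment at which its call begins. There is no depth.
- ctrl.finish_job(): hands the job in, once; it reports no verdict.
The state is a dict: "t": time; "q": joint angles; "dq": joint speeds; "effort": joint torques, N m; "tool_pos": TCP position; "tool_rot": TCP orientation; "contact_force": force on the tool from outside, world axes, zero at the start; "wrist_torque": the same for the moment, N m; "opening": finger opening in m.
Only numpy, scipy, OpenCV 4.12 (cv2) and the standard library are available. Lean on these libraries where they do the work, as an engineer would, in place of code of your own. Each camera call takes 0.05 s, during which the arm holds its last target.

## Working session

There is one attempt and no reset: what is moved stays moved. The work goes in short steps, Python scripts to look and compute and a tool call to move; the robot and the scene stay as the last step left them, time stands still between calls to the robot, and variables do not carry over. Pictures are saved under pics/ and viewed, and the job is handed in when it is done.

Besides the shell and the picture viewer there is one more tool, called in YAML: its name, and indented under it one key for each argument. step_arm: Moves the arm, as the interface text tells. Shift numbers are shares of 0.025 m and turn numbers shares of 0.1 rad, none past 1 either way. Its arguments: {"type":"object","properties":{"increments":{"type":"string"},"fingers":{"type":"number"},"newtons":{"type":"number"}},"required":["increments"]}

```bash
ls; mkdir -p pics
python3 - <<'E'
from station import ctrl
import cv2,numpy as np
for n in ["scene","top","wrist"]:
    im=ctrl.get_image(n); cv2.imwrite(f"pics/{n}0.png",im["pixels"][:,:,::-1]); print(n,im["intrinsics"],im["eye"],im["orientation"])
o=ctrl.get_obs();print(o)
E
```

```text
pics
scene [[448.30211011   0.         255.63116684]
 [  0.         448.30211011 199.1832083 ]
 [  0.           0.           1.        ]] [1.43089461 0.29111532 0.99303605] [-1.50210315 -1.978843    0.90869847]
top [[358.30117771   0.         252.69173062]
 [  0.         358.30117771 196.85593495]
 [  0.           0.           1.        ]] [0.33123531 0.00761548 1.01849552] [-2.15144578  2.05462295 -0.22559189]
wrist [[298.80875061   0.         257.06191768]
 [  0.         298.80875061 188.80661833]
 [  0.           0.           1.        ]] [ 0.30019257 -0.55276757  0.37261838] [ 2.3675281  -1.61919952 -0.26242345]
{'t': 0.15, 'q': array([-1.31902818e+00,  5.32287310e-02,  1.61398962e+00, -5.46396101e-06,
        1.47597952e+00, -1.19032760e-01]), 'dq': array([ 4.97439389e-04, -1.54731227e-04, -4.41719113e-03, -5.37190348e-04,
       -1.04027855e-03, -5.77360378e-06]), 'effort': array([ 3.27527450e-04, -3.94242454e+01, -3.70722413e+01, -8.62429761e-05,
        4.64649231e-03,  8.16334477e-06]), 'tool_pos': array([ 0.22633433, -0.58205766,  0.23032426]), 'tool_rot': array([-2.59200312e+00,  1.77327503e+00,  1.90225345e-03]), 'contact_force': array([ 0.19816202,  0.2681014 , -0.26976054]), 'wrist_torque': array([ 0.00720533, -0.07444537,  0.01027771]), 'opening': 0.0855050104535955}
```

View pics/scene0.png

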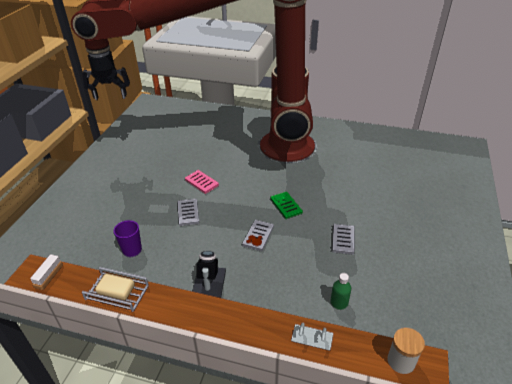

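View pics/top0.png

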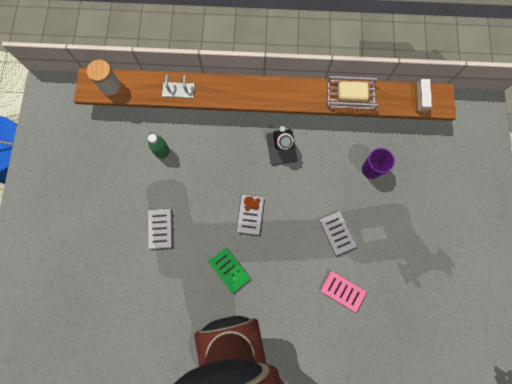

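View pics/wrist0.png

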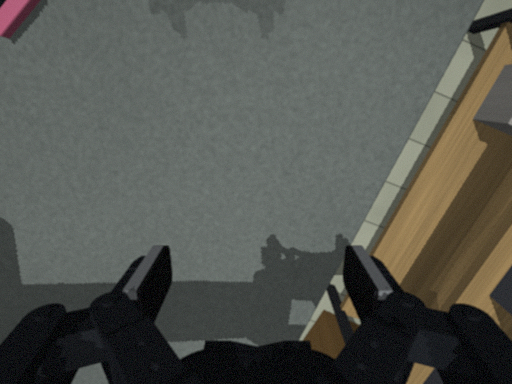

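Top view: clean plates are at (160,229) and (338,233), and the stained one with brown patches is at (251,214). The green plate (229,270) and pink plate (343,291) are look-alikes. The camera is at (284,145), the bottle at (158,146) and the cup at (377,164). I'll enlarge to confirm.

Run:
```python
import cv2
a=cv2.imread("pics/top0.png")
c=[a[185:275,125:215],a[185:275,205:295],a[190:280,295:385],a[105:195,240:330]]
c=[cv2.resize(x,(390,290) if 0 else (360,360),interpolation=cv2.INTER_CUBIC) for x in c]
import numpy as np
o=np.vstack([np.hstack(c[:2]),np.hstack(c[2:])]);o=cv2.resize(o,(600,600))
cv2.imwrite("pics/crop1.png",o)
```

```text
(no output)
```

View pics/crop1.png

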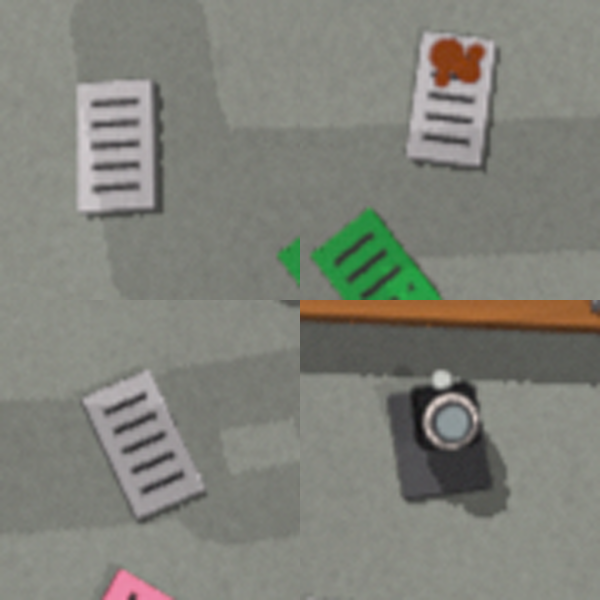

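```bash
cat > h.py <<'E'
import numpy as np,cv2
from scipy.spatial.transform import Rotation as R
def ray(im,px):
    px=np.atleast_2d(px).astype(float);K=im["intrinsics"]
    d=np.c_[(px[:,0]-K[0,2])/K[0,0],(px[:,1]-K[1,2])/K[1,1],np.ones(len(px))]
    o=np.array(im["orientation"]);M=R.from_rotvec(o).as_matrix() if o.shape==(3,) else o
    return d@M.T
def toz(im,px,z):
    d=ray(im,px);e=np.array(im["eye"]);return e+d*((z-e[2])/d[:,2])[:,None]
def proj(im,P):
    P=np.atleast_2d(P);o=np.array(im["orientation"]);M=R.from_rotvec(o).as_matrix()
    c=(P-im["eye"])@M;K=im["intrinsics"];u=c@K.T;return u[:,:2]/u[:,2:]
def box(x,y,yaw,z0=0,L=.11,W=.064,H=.014):
    c=np.array([[a*L/2,b*W/2,h] for a in(-1,1) for b in(-1,1) for h in(0,H)])
    return R.from_euler('z',yaw).apply(c)+[x,y,z0]
def fitbox(im,mask,g,z0=0,H=.014):
    """fit pose so that projected top-hull overlaps mask; mask uint8"""
    from scipy.optimize import minimize
    S=4
    mb=cv2.resize(mask,None,fx=S,fy=S,interpolation=cv2.INTER_LINEAR)>127
    def cost(p):
        q=proj(im,box(p[0],p[1],p[2],z0,H=H))
        h=cv2.convexHull(((q+.5)*S-.5).astype(np.float32)).reshape(-1,2)
        m=np.zeros(mb.shape,np.uint8);cv2.fillConvexPoly(m,np.round(h*16).astype(np.int32),1,shift=4)
        return (m.astype(bool)^mb).sum()
    b=None
    sim=np.array([g,g+[.006,0,0],g+[0,.006,0],g+[0,0,.08]])
    r=minimize(cost,g,method='Nelder-Mead',options=dict(initial_simplex=sim,xatol=1e-4,fatol=1))
    return r.x,r.fun/mb.sum()
E
cat > m1.py <<'E'
from station import ctrl
from h import *
im=ctrl.get_image("top");a=im["pixels"].astype(int)
cv2.imwrite("pics/top1.png",im["pixels"][:,:,::-1])
mx=a.max(2);mn=a.min(2)
hsv=cv2.cvtColor(im["pixels"],cv2.COLOR_RGB2HSV)
for n,(u,v) in dict(left=(160,229),stained=(251,214),right=(338,233)).items():
    roi=np.zeros(mx.shape,bool);roi[v-30:v+30,u-26:u+26]=1
    # plates are purplish-grey vs greenish-grey counter
    m=(roi&((a[:,:,0]-a[:,:,1]>0)&(mx>125)|roi&(a[:,:,0]-a[:,:,1]>40))).astype(np.uint8)*255
    m=cv2.morphologyEx(m,cv2.MORPH_OPEN,np.ones((2,2)))
    cs,_=cv2.findContours(m,0,2);c=max(cs,key=cv2.contourArea)
    f=np.zeros_like(m);cv2.drawContours(f,[cv2.convexHull(c)],-1,255,-1)
    rc=cv2.minAreaRect(c);C=toz(im,cv2.boxPoints(rc),.014)
    e=[C[1]-C[0],C[2]-C[1]];l=max(e,key=np.linalg.norm);yaw=np.arctan2(l[1],l[0])
    print(n,"rect px",rc,"sizes",[round(np.linalg.norm(k),4) for k in e],"ctr",C.mean(0).round(4),"yaw",round(yaw%np.pi,3))
    p,q=fitbox(im,f,np.array([*C.mean(0)[:2],yaw]));print("   fit",p.round(4),p[2]%np.pi,q)
def cp(x,y,ox,oy): return (ox+(x+.5)/3.3333-.5,oy+(y+.5)/3.3333-.5)
L=toz(im,[cp(152,121,240,105)],.101+.02);print("lens ring",L, toz(im,[cp(152,121,240,105)],.101))
B=[cp(104,200,240,105),cp(190,187,240,105),cp(88,97,240,105)]
P=toz(im,B,.01);print("base",P)
for n,(u,v),z in [("bottlecap",(153,138),.11),("cup rim",(380,158),.09)]: print(n,toz(im,[(u,v)],z))
E
python3 m1.py
```

```text
left rect px ((160.0, 229.5), (39.0, 22.0), 90.0) sizes [np.float64(0.0627), np.float64(0.1104)] ctr [0.449  0.2743 0.014 ] yaw 0.095
   fit [ 0.4501  0.2762 -3.032 ] 0.10961495691217316 0.05794793685959568
stained rect px ((250.7615509033203, 214.90773010253906), (22.574321746826172, 38.07866287231445), 7.125016689300537) sizes [np.float64(0.1096), np.float64(0.0649)] ctr [0.5023 0.021  0.014 ] yaw 3.073
   fit [ 0.5028  0.0209 -0.0787] 3.0629378922452406 0.04526404023470243
right rect px ((338.6355895996094, 233.25033569335938), (40.074607849121094, 22.68874168395996), 65.37643432617188) sizes [np.float64(0.0657), np.float64(0.111)] ctr [ 0.4614 -0.2278  0.014 ] yaw 0.425
   fit [ 0.4617 -0.2292 -2.6994] 0.44222419473598906 0.03429817605075337
lens ring [[ 0.68663864 -0.06259     0.121     ]] [[ 0.69455853 -0.06415448  0.101     ]]
base [[ 0.65465582 -0.03089778  0.01      ]
 [ 0.6701739  -0.10649241  0.01      ]
 [ 0.75087029 -0.01311267  0.01      ]]
bottlecap [[0.68303494 0.29294016 0.11      ]]
cup rim [[ 0.66155833 -0.3237728   0.09      ]]
```

Run:
```python
import cv2,numpy as np
a=cv2.imread("pics/top0.png")[115:180,255:315];s=cv2.imread("pics/scene0.png")[240:305,180:240]
cv2.imwrite("pics/crop2.png",np.hstack([cv2.resize(x,(400,433),interpolation=cv2.INTER_CUBIC) for x in(a,s)]))
```

```text
(no output)
```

View pics/crop2.png

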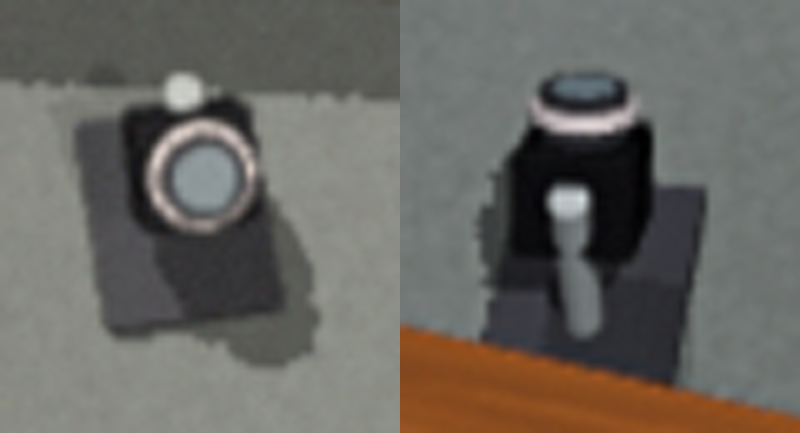

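```bash
cat > m2.py <<'E'
from station import ctrl
from h import *
t=ctrl.get_image("top");s=ctrl.get_image("scene")
c=lambda x,y,ox,oy:(ox+(x+.5)/6.6667-.5,oy+(y+.5)/6.6667-.5)
def tri(a,b):
    e1,e2=np.array(t["eye"]),np.array(s["eye"]);d1=ray(t,a)[0];d2=ray(s,b)[0]
    k=np.linalg.lstsq(np.c_[d1,-d2],e2-e1,rcond=None)[0];p,q=e1+k[0]*d1,e2+k[1]*d2
    return (p+q)/2,np.linalg.norm(p-q)
print("lens",tri(c(205,175,255,115),c(183,87,180,240)))
B=toz(t,[c(78,122,255,115),c(112,333,255,115),c(283,308,255,115)],.008);print(B)
print("scene corner",toz(s,[c(306,187,180,240)],.008))
d=B[0]-B[1];e=B[1]-B[2];print(np.linalg.norm(d),np.linalg.norm(e),np.arctan2(d[1],d[0]),np.arctan2(-e[0],e[1]))
for yaw in [.2]:
  for l in [B]:
    yaw=(np.arctan2(d[1],d[0])+np.arctan2(-e[0],e[1]))/2
    Rz=R.from_euler('z',yaw).as_matrix()
    # corners in cam axes: (70,40),(-30,40),(-30,-40)
    M=np.array([[.07,.04,.008],[-.03,.04,.008],[-.03,-.04,.008]])
    o=B-M@Rz.T;print("yaw",yaw,"origins",o.round(4))
E
python3 m2.py
```

```text
lens (array([ 0.69410824, -0.06340464,  0.10238309]), np.float64(0.001725008325785308))
[[ 0.75453957 -0.01372248  0.008     ]
 [ 0.655756   -0.03250559  0.008     ]
 [ 0.67082196 -0.10782489  0.008     ]]
scene corner [[ 0.65573538 -0.02914172  0.008     ]]
0.10055346278902484 0.07681132191166856 0.18790100705996518 0.19742236046320924
yaw 0.1926616837615872 origins [[ 0.6935 -0.0664  0.    ]
 [ 0.6929 -0.066   0.    ]
 [ 0.6926 -0.0628  0.    ]]
```

```bash
cat > plan.py <<'E'
# usage: plan.py x y z yawx   (tool down, tool x at heading yawx)  or  plan.py x y z m  with 9-number matrix
import sys
from station import ctrl
from h import *
def down(h): # tool x heading h, z down
    x=np.array([np.cos(h),np.sin(h),0]);z=np.array([0,0,-1.]);return np.c_[x,np.cross(z,x),z]
def rep(p,Rt):
    o=ctrl.get_obs();R0=R.from_rotvec(o["tool_rot"]).as_matrix()
    rv=R.from_matrix(R0.T@Rt).as_rotvec();d=np.array(p)-o["tool_pos"]
    print("t",o["t"],"q",o["q"].round(3),"F",o["contact_force"].round(1),"open",round(o["opening"],4))
    print("turn first (units .1rad):",(rv/.1).round(2)," shift in OLD axes units:",(R0.T@d/.025).round(2)," shift in TARGET axes:",(Rt.T@d/.025).round(2),"err mm",(d*1000).round(1))
if __name__=="__main__":
    a=list(map(float,sys.argv[1:]))
    h=a[3]
    o=ctrl.get_obs();R0=R.from_rotvec(o["tool_rot"]).as_matrix();print("tool x",R0[:,0].round(3),"heading",np.arctan2(R0[1,0],R0[0,0]))
    for k in (h,h+np.pi): rep(a[:3],down(k))
E
python3 plan.py .4615 -.2285 .13 $(python3 -c "print(.435+1.5708)")
```

```text
tool x [ 0.362 -0.932 -0.001] heading -1.2000232847506669
t 0.3 q [-1.319  0.053  1.613  0.     1.476 -0.119] F [0.1 0.4 0.3] open 0.0849
turn first (units .1rad): [1.000e-02 0.000e+00 3.077e+01]  shift in OLD axes units: [ -9.78 -13.89   4.04]  shift in TARGET axes: [ 8.87 14.49  4.04] err mm [ 235.1  353.8 -100.9]
t 0.3 q [-1.319  0.053  1.613  0.     1.476 -0.119] F [0.1 0.4 0.3] open 0.0849
turn first (units .1rad): [-0.    0.01 -0.64]  shift in OLD axes units: [ -9.78 -13.89   4.04]  shift in TARGET axes: [ -8.87 -14.49   4.04] err mm [ 235.1  353.8 -100.9]
```

step_arm:
  increments: "0 0 0 0 0 -0.64; -0.59 -0.96 0.1 0 0 0; -0.59 -0.96 0.3 0 0 0; -0.59 -0.96 0.3 0 0 0; -0.59 -0.96 0.3 0 0 0; -0.59 -0.96 0.3 0 0 0; -0.59 -0.96 0.3 0 0 0; -0.59 -0.96 0.3 0 0 0; -0.59 -0.96 0.3 0 0 0; -0.59 -0.96 0.3 0 0 0; -0.59 -0.96 0.3 0 0 0; -0.59 -0.96 0.3 0 0 0"
  fingers: 1
  newtons: 60

```text
t: 1.3
tool_pos: [0.3981, -0.3229, 0.1536]
tool_rot: [2.648, -1.69, 0.001]
contact_force: [-0.3, -0.8, 0.8]
opening: 0.0855
```

step_arm:
  increments: "-0.59 -0.96 0.3 0 0 0; -0.59 -0.96 0.3 0 0 0; -0.59 -0.96 0.3 0 0 0; -0.59 -0.96 0 0 0 0; 0 0 0 0 0 0; 0 0 0 0 0 0"

```text
t: 1.8
tool_pos: [0.4602, -0.2293, 0.1312]
tool_rot: [2.65, -1.686, -0.0]
contact_force: [0.0, -1.2, 0.0]
opening: 0.0858
```

```bash
python3 plan.py .4615 -.2285 .13 $(python3 -c "print(.435-1.5708)") | head -3
python3 - <<'E'
from station import ctrl
import cv2
im=ctrl.get_image("wrist"); cv2.imwrite("pics/w1.png",im["pixels"][:,:,::-1])
E
```

```text
tool x [ 0.424 -0.906  0.   ] heading -1.1332042234954822
t 1.8 q [-0.607 -0.131  1.963 -0.     1.31   0.526] F [ 0.  -1.2  0. ] open 0.0858
turn first (units .1rad): [ 0.   -0.    0.03]  shift in OLD axes units: [-0.01 -0.06  0.05]  shift in TARGET axes: [-0.01 -0.06  0.05] err mm [ 1.3  0.8 -1.2]
```

View pics/w1.png

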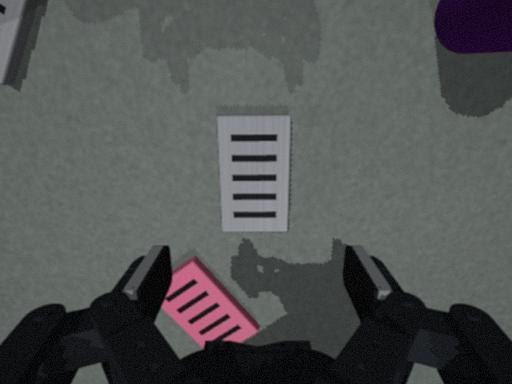

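The wrist view shows the clean plate squarely between the jaws, with corners near (217,115), (291,116), (289,231) and (222,231). The pink one is at lower left and the cup at upper right.

```bash
cat > wfit.py <<'E'
import sys
from station import ctrl
from h import *
def corners(im,C,z=.014):
    P=toz(im,C,z);e1=P[1]-P[0];e2=P[2]-P[1];e3=P[2]-P[3];e4=P[3]-P[0]
    l=(e2+e4);return P.mean(0).round(4),np.arctan2(l[1],l[0]).round(4),[np.linalg.norm(e).round(4) for e in(e1,e2,e3,e4)]
if __name__=="__main__":
    im=ctrl.get_image("wrist")
    print(corners(im,np.array([float(v) for v in sys.argv[2:]]).reshape(4,2),float(sys.argv[1])))
E
python3 wfit.py .014 217 115.5 291 116 288.5 231.5 222 231.5
```

```text
(array([ 0.4629, -0.2255,  0.014 ]), np.float64(-2.6978), [np.float64(0.0627), np.float64(0.1082), np.float64(0.0639), np.float64(0.1086)])
```

```bash
python3 plan.py .4623 -.2270 .000 $(python3 -c "print(.441-1.5708)") | sed -n 1,3p
```

```text
tool x [ 0.421 -0.907  0.001] heading -1.136024742712736
t 1.9 q [-0.61  -0.131  1.963 -0.     1.31   0.526] F [-0.2  0.4  0.5] open 0.0855
turn first (units .1rad): [ 0.   -0.01 -0.06]  shift in OLD axes units: [-0.09 -0.16  5.26]  shift in TARGET axes: [-0.09 -0.16  5.26] err mm [   2.6    3.7 -131.6]
```

step_arm:
  increments: "-0.09 -0.16 0.5 0 0 -0.06; 0 0 1 0 0 0; 0 0 1 0 0 0; 0 0 1 0 0 0; 0 0 1 0 0 0; 0 0 0.5 0 0 0; 0 0 0.2 0 0 0; 0 0 0.15 0 0 0; 0 0 0 0 0 0; 0 0 0 0 0 0"

```text
t: 2.73
tool_pos: [0.4634, -0.2273, -0.0012]
tool_rot: [2.653, -1.682, 0.004]
contact_force: [-1.2, -0.3, 0.5]
opening: 0.0852
```

Run:
```python
from station import ctrl
import cv2
im=ctrl.get_image("wrist"); cv2.imwrite("pics/w2.png",im["pixels"][:,:,::-1]);print(ctrl.get_obs()["tool_pos"])
```

```text
[ 0.46358781 -0.22732629 -0.00089148]
```

View pics/w2.png

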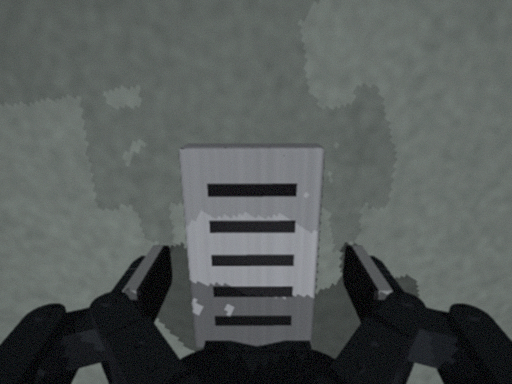

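step_arm:
  increments: "0 0 0.1 0 0 0; 0 0 0 0 0 0; 0 0 0 0 0 0; 0 0 0 0 0 0; 0 0 0 0 0 0; 0 0 0 0 0 0; 0 0 0 0 0 0; 0 0 0 0 0 0"
  fingers: -1
  newtons: 60

```text
t: 3.45
tool_pos: [0.4634, -0.227, -0.0038]
tool_rot: [-2.653, 1.682, -0.003]
contact_force: [0.5, 0.1, 6.2]
opening: 0.0621
```

Run:
```python
from station import ctrl
import cv2
im=ctrl.get_image("wrist"); cv2.imwrite("pics/w3.png",im["pixels"][:,:,::-1]);print(ctrl.get_obs())
```

```text
{'t': 3.5, 'q': array([-5.99921557e-01,  6.95557032e-02,  2.02457398e+00,  9.41030048e-05,
        1.04555022e+00,  5.29954167e-01]), 'dq': array([-0.0005113 ,  0.0005453 ,  0.00245558,  0.00099435, -0.0030154 ,
       -0.00067425]), 'effort': array([ 1.18192354e-03, -2.99486375e+01, -2.70698762e+01, -4.66134609e-02,
       -1.61339790e-01,  2.40033609e-02]), 'tool_pos': array([ 0.46335263, -0.22701767, -0.00383166]), 'tool_rot': array([-2.65340477,  1.68194748, -0.00300717]), 'contact_force': array([-0.2001939 ,  0.26930532,  6.08270945]), 'wrist_torque': array([0.09880336, 0.04936588, 0.03602449]), 'opening': 0.06263133674855581}
```

View pics/w3.png

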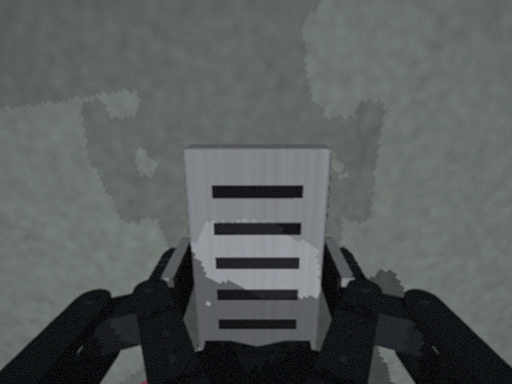

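step_arm:
  increments: "0 0 -0.5 0 0 0; 0 0 -1 0 0 0; 0 0 -1 0 0 0.8; 0 0 -1 0 0 0.8; 0 0 -1 0 0 0.8; 0 0 -1 0 0 0.9; 0 0 -0.5 0 0 0; 0 0 0 0 0 0"

```text
t: 4.17
tool_pos: [0.4641, -0.2275, 0.1488]
tool_rot: [-2.343, 2.092, -0.01]
contact_force: [1.3, -1.8, -2.1]
opening: 0.0626
```

```bash
python3 plan.py .33 .2755 .15 $(python3 -c "print(.102-1.5708)") | sed -n 1,3p
```

```text
tool x [ 0.113 -0.994  0.004] heading -1.45764458781768
t 4.1667 q [-0.6   -0.147  1.947 -0.     1.336  0.858] F [ 1.3 -1.8 -2.1] open 0.0626
turn first (units .1rad): [-0.05 -0.04  0.11]  shift in OLD axes units: [-20.6    3.06  -0.15]  shift in TARGET axes: [-20.56   3.29  -0.05] err mm [-134.1  503.     1.2]
```

Held (63 mm opening, weight on the wrist). Carry over towards the left plate.

step_arm:
  increments: "-0.5 0.08 0 0 0 0.11; -1 0.16 0 0 0 0; -1 0.16 0 0 0 0; -1 0.16 0 0 0 0; -1 0.16 0 0 0 0; -1 0.16 0 0 0 0; -1 0.16 0 0 0 0; -1 0.16 0 0 0 0; -1 0.16 0 0 0 0; -1 0.16 0 0 0 0; -1 0.16 0 0 0 0; -1 0.16 0 0 0 0"

```text
t: 5.17
tool_pos: [0.386, 0.0561, 0.1427]
tool_rot: [2.33, -2.104, -0.004]
contact_force: [0.0, 0.2, -1.2]
opening: 0.0623
```

step_arm:
  increments: "-1 0.16 0 0 0 0; -1 0.16 0 0 0 0; -1 0.16 0 0 0 0; -1 0.16 0 0 0 0; -1 0.16 0 0 0 0; -1 0.16 0 0 0 0; -1 0.16 0 0 0 0; -1 0.16 0 0 0 0; -1 0.16 0 0 0 0; -0.5 0.1 0 0 0 0; 0 0 0 0 0 0; 0 0 0 0 0 0"

```text
t: 6.17
tool_pos: [0.3248, 0.287, 0.1431]
tool_rot: [2.33, -2.102, -0.001]
contact_force: [0.8, 0.2, -2.3]
opening: 0.0623
```

```bash
python3 plan.py .4495 .2755 .15 $(python3 -c "print(.102-1.5708)") | sed -n 1,3p
python3 - <<'E'
from station import ctrl
import cv2
im=ctrl.get_image("wrist"); cv2.imwrite("pics/w4.png",im["pixels"][:,:,::-1])
E
```

```text
tool x [ 0.103 -0.995  0.002] heading -1.4679915338298115
t 6.1667 q [ 5.520e-01 -3.620e-01  2.131e+00 -1.000e-03  1.376e+00  2.020e+00] F [ 0.8  0.2 -2.3] open 0.0623
turn first (units .1rad): [ 0.03 -0.02  0.01]  shift in OLD axes units: [ 0.97 -4.91 -0.29]  shift in TARGET axes: [ 0.97 -4.92 -0.28] err mm [124.7 -11.5   6.9]
```

View pics/w4.png

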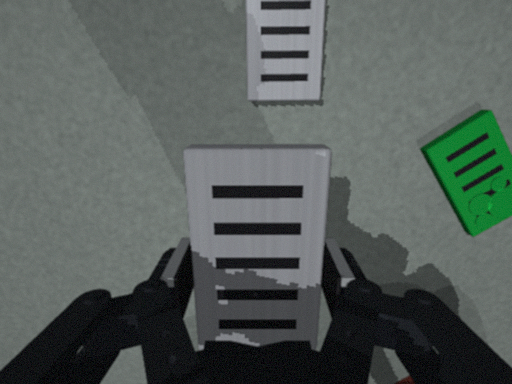

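```bash
cat > m3.py <<'E'
from station import ctrl
from h import *
im=ctrl.get_image("wrist");o=ctrl.get_obs();p=o["tool_pos"];R0=R.from_rotvec(o["tool_rot"]).as_matrix()
print(p)
P=toz(im,[(249.5,100.5),(321,100.5),(247,0),(325,0)],.014)
print(P.round(4));print("near edge len",np.linalg.norm(P[1]-P[0]))
l=P[2]-P[0]+P[3]-P[1];e=P[0]-P[1];print("yaw sides",np.arctan2(l[1],l[0]),"yaw edge",np.arctan2(-e[0],e[1]))
y=np.arctan2(l[1],l[0]);ax=np.array([np.cos(y),np.sin(y),0]);c=(P[0]+P[1])/2+.055*ax;print("target ctr",c)
zt=p[2]+.0038+.014
H=toz(im,[(185,149),(330,149.5)],zt);e=H[0]-H[1];yh=np.arctan2(-e[0],e[1])
yt=np.arctan2(R0[1,0],R0[0,0])+np.pi/2
print("held far edge",H.round(4),np.linalg.norm(e),"yaw",yh,"tool yaw",yt)
print("held ctr",H.mean(0)-.055*np.array([np.cos(yt),np.sin(yt),0]))
E
python3 m3.py; python3 m1.py | tail -n +1 | head -2
python3 - <<'E'
import cv2
a=cv2.imread("pics/w4.png")
cv2.imwrite("pics/w4c.png",cv2.resize(a[60:180,170:340],(800,565),interpolation=cv2.INTER_CUBIC))
E
```

```text
[0.32552817 0.28644822 0.14380332]
[[0.3946 0.3005 0.014 ]
 [0.4009 0.2385 0.014 ]
 [0.4704 0.3096 0.014 ]
 [0.4767 0.2482 0.014 ]]
near edge len 0.06240048390675983
yaw sides 0.12322896907627683 yaw edge 0.10116007404611285
target ctr [0.45230654 0.27626247 0.014     ]
held far edge [[0.3777 0.3228 0.1616]
 [0.3836 0.2624 0.1616]] 0.06077467197173499 yaw 0.09735593713010667 tool yaw 0.10003149010923518
held ctr [0.32595918 0.28710436 0.16160332]
left rect px ((160.0, 229.5), (39.0, 22.0), 90.0) sizes [np.float64(0.0627), np.float64(0.1104)] ctr [0.449  0.2743 0.014 ] yaw 0.095
   fit [ 0.4497  0.2754 -3.0329] 0.10864436749040207 0.057009088405397965Traceback (most recent call last):
  File "m1.py", line 12, in <module>
    cs,_=cv2.findContours(m,0,2);c=max(cs,key=cv2.contourArea)
                                   ~~~^^^^^^^^^^^^^^^^^^^^^^^^
ValueError: max() iterable argument is empty
```

View pics/w4c.png

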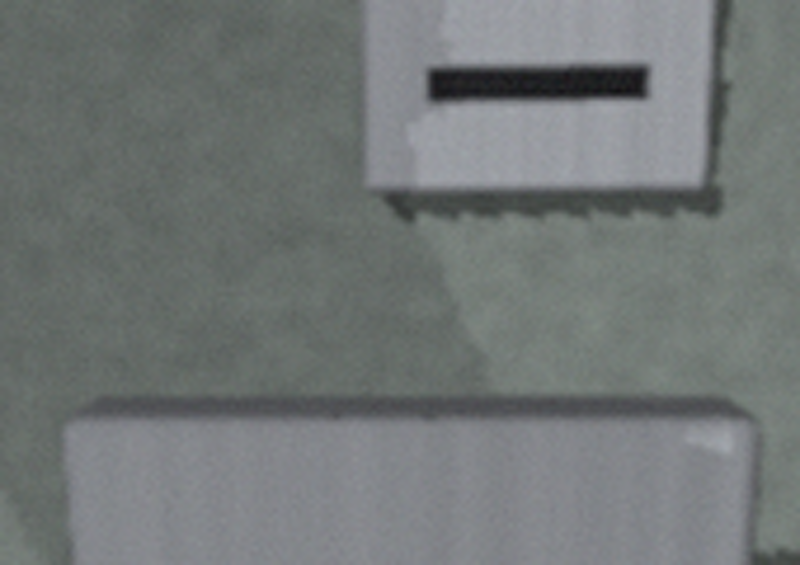

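```bash
python3 plan.py .4510 .2755 .06 $(python3 -c "print(.106-1.5708)") | sed -n 1,3p
```

```text
tool x [ 0.099 -0.995  0.001] heading -1.4714782490151868
t 6.3167 q [ 0.55  -0.364  2.131 -0.     1.376  2.021] F [-0.7 -0.2 -1.8] open 0.0624
turn first (units .1rad): [ 0.01 -0.01 -0.07]  shift in OLD axes units: [ 0.93 -4.94  3.36]  shift in TARGET axes: [ 0.97 -4.93  3.37] err mm [125.2 -11.  -84.2]
```

step_arm:
  increments: "0.16 -0.8 0 0 0 -0.07; 0.16 -0.82 0.5 0 0 0; 0.16 -0.82 0.5 0 0 0; 0.16 -0.82 0.6 0 0 0; 0.16 -0.82 0.6 0 0 0; 0.16 -0.85 0.6 0 0 0; 0 0 0.5 0 0 0; 0 0 0 0 0 0; 0 0 0 0 0 0; 0 0 0 0 0 0"

```text
t: 7.15
tool_pos: [0.4507, 0.2764, 0.063]
tool_rot: [-2.336, 2.1, 0.0]
contact_force: [0.5, 0.4, -0.7]
opening: 0.0623
```

```bash
python3 plan.py .4510 .2755 .0115 $(python3 -c "print(.106-1.5708)") | sed -n 1,3p
python3 - <<'E'
from station import ctrl
import cv2,numpy as np
im=ctrl.get_image("wrist"); cv2.imwrite("pics/w5.png",im["pixels"][:,:,::-1])
im=ctrl.get_image("scene")["pixels"][:,:,::-1][180:280,270:410]; cv2.imwrite("pics/s5.png",cv2.resize(im,(800,571),interpolation=2))
E
```

```text
tool x [ 0.106 -0.994 -0.   ] heading -1.464161053137788
t 7.15 q [ 0.409 -0.008  1.972  0.     1.178  1.873] F [ 0.5  0.4 -0.7] open 0.0623
turn first (units .1rad): [-0.    0.    0.01]  shift in OLD axes units: [ 0.04 -0.01  2.06]  shift in TARGET axes: [ 0.04 -0.01  2.06] err mm [  0.3  -0.9 -51.5]
```

View pics/w5.png

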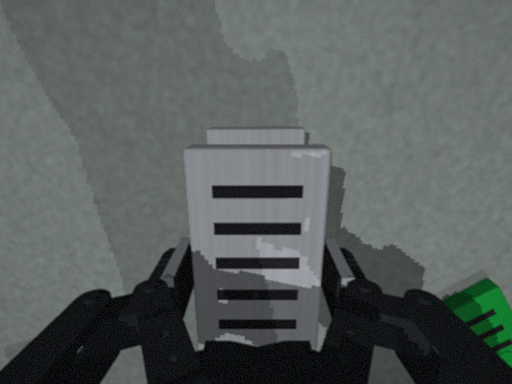

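View pics/s5.png

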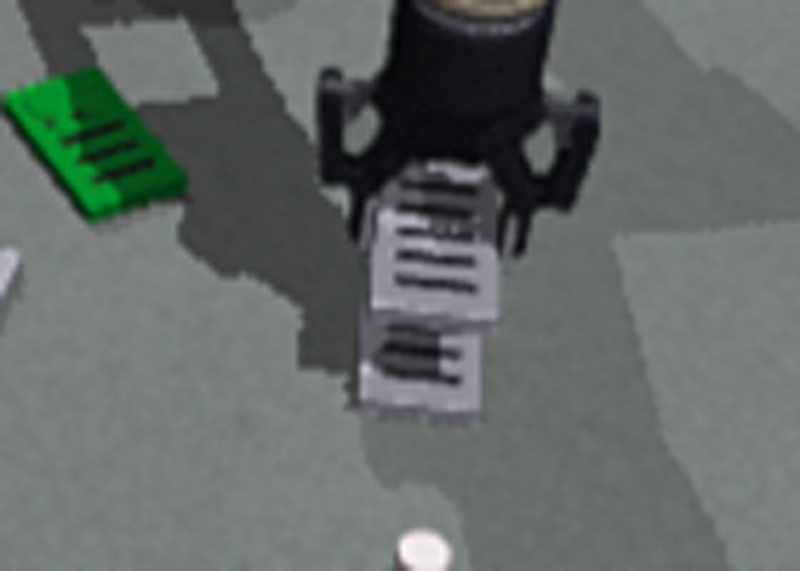

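Run:
```python
import cv2
a=cv2.imread("pics/w5.png")
cv2.imwrite("pics/w5c.png",cv2.resize(a[110:180,170:340],(800,329),interpolation=cv2.INTER_CUBIC))
```

```text
(no output)
```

View pics/w5c.png

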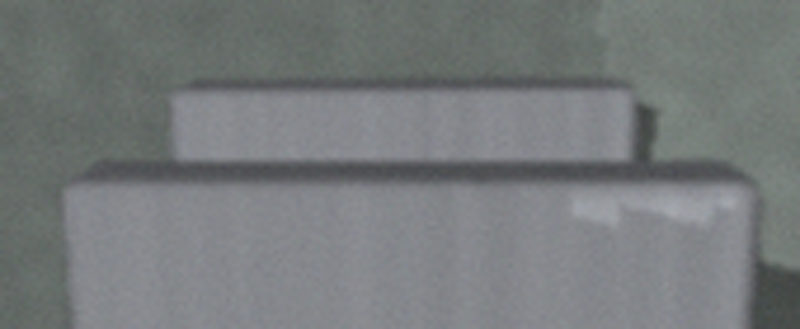

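Run:
```python
from station import ctrl
from h import *
im=ctrl.get_image("wrist");o=ctrl.get_obs();p=o["tool_pos"];R0=R.from_rotvec(o["tool_rot"]).as_matrix()
A=toz(im,[(206.5,128.7),(304.7,128.7)],.014)
for dz in (.0178,.014):
    B=toz(im,[(183.8,148.3),(330.9,148.3)],p[2]+dz)
    print(p,np.linalg.norm(A[1]-A[0]),np.linalg.norm(B[1]-B[0]))
    print("held to lower shift, tool axes mm",R0.T@(A.mean(0)-B.mean(0))*1000)
```

```text
[0.45117825 0.27695577 0.06379493] 0.06240600826035464 0.06187754030084962
held to lower shift, tool axes mm [-1.03051685e+00  2.54056205e-02  6.75956798e+01]
[0.45117825 0.27695577 0.06379493] 0.06240600826035464 0.06376243507678812
held to lower shift, tool axes mm [-1.03509005 -0.68156877 63.79704297]
```

step_arm:
  increments: "-0.02 0 0.5 0 0 0; 0 0 0.5 0 0 0; 0 0 0.5 0 0 0; 0 0 0.3 0 0 0; 0 0 0.2 0 0 0; 0 0 0.04 0 0 0; 0 0 0 0 0 0; 0 0 0 0 0 0"

```text
t: 7.97
tool_pos: [0.451, 0.2771, 0.0113]
tool_rot: [2.337, -2.1, -0.0]
contact_force: [-0.1, -0.8, -1.7]
opening: 0.0623
```

step_arm:
  increments: "0 0 0.04 0 0 0; 0 0 0 0 0 0; 0 0 0 0 0 0"

```text
t: 8.22
tool_pos: [0.451, 0.2771, 0.0106]
tool_rot: [-2.337, 2.1, -0.0]
contact_force: [0.6, 0.7, -0.5]
opening: 0.0625
```

step_arm:
  increments: "0 0 0.02 0 0 0; 0 0 0 0 0 0; 0 0 0 0 0 0; 0 0 0 0 0 0; 0 0 0 0 0 0; 0 0 0 0 0 0; 0 0 -0.3 0 0 0; 0 0 -0.8 0 0 0; 0 0 -1 0 0 0; 0 0 -1 0 0 0; 0 0 -1 0 0 0; 0 0 0 0 0 0"
  fingers: 1

```text
t: 9.22
tool_pos: [0.4546, 0.2787, 0.1194]
tool_rot: [-2.329, 2.093, -0.007]
contact_force: [0.9, 0.2, 0.3]
opening: 0.0852
```

Run:
```python
from station import ctrl
import cv2,numpy as np
im=ctrl.get_image("wrist")["pixels"][:,:,::-1]; cv2.imwrite("pics/w6.png",im)
im=ctrl.get_image("scene")["pixels"][:,:,::-1][180:280,270:410]; cv2.imwrite("pics/s6.png",cv2.resize(im,(800,571),interpolation=2));print(ctrl.get_obs()["tool_pos"])
```

```text
[0.4520078  0.27757003 0.1145686 ]
```

View pics/w6.png

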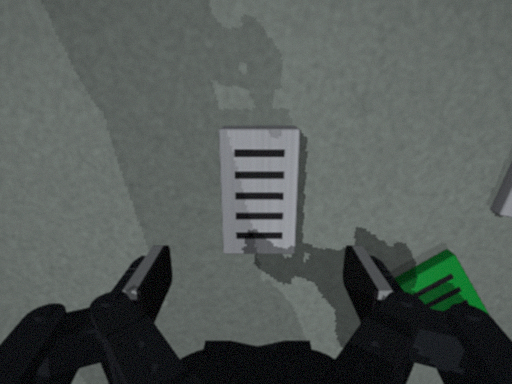

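View pics/s6.png

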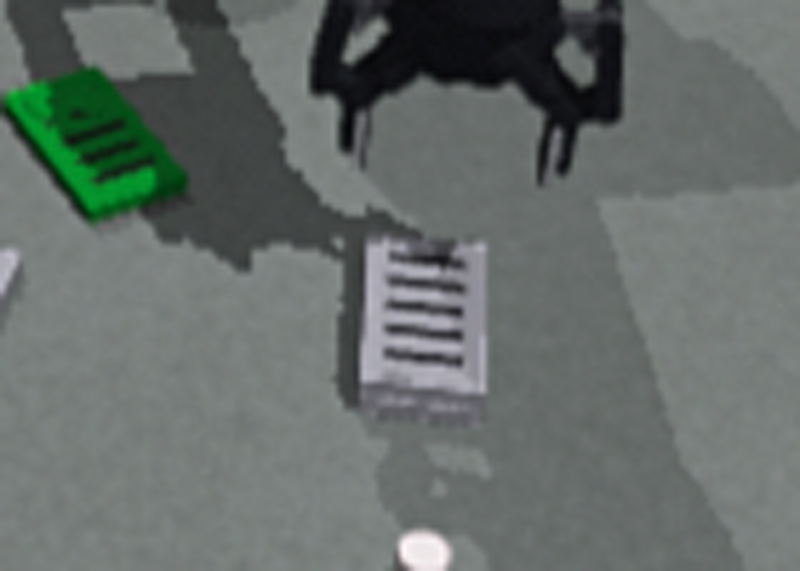

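Pile is flush in both views: one plate on the other, edges coinciding. Next, the stained plate.

```bash
python3 plan.py .5027 .021 .13 $(python3 -c "print(-.075-1.5708)") | sed -n 1,3p
```

```text
tool x [ 0.107 -0.994 -0.001] heading -1.4639442354815932
t 9.3167 q [ 0.41  -0.074  1.94   0.     1.272  1.874] F [ 0.5  0.1 -0.2] open 0.0853
turn first (units .1rad): [-0.03  0.01  1.82]  shift in OLD axes units: [10.42 -0.92 -0.63]  shift in TARGET axes: [10.08 -2.79 -0.62] err mm [  50.7 -256.6   15.4]
```

step_arm:
  increments: "0 0 -0.3 0 0 0.9; 0 0 -0.3 0 0 0.92; 1 -0.28 0 0 0 0; 1 -0.28 0 0 0 0; 1 -0.28 0 0 0 0; 1 -0.28 0 0 0 0; 1 -0.28 0 0 0 0; 1 -0.28 0 0 0 0; 1 -0.28 0 0 0 0; 1 -0.28 0 0 0 0; 1 -0.28 0 0 0 0; 1 -0.28 0 0 0 0"

```text
t: 10.32
tool_pos: [0.5009, 0.0214, 0.1258]
tool_rot: [2.135, -2.302, -0.004]
contact_force: [0.2, -1.1, -0.2]
opening: 0.0856
```

step_arm:
  increments: "0.08 0 0 0 0 0; 0 0 0 0 0 0; 0 0 0 0 0 0"

```text
t: 10.57
tool_pos: [0.501, 0.0209, 0.1263]
tool_rot: [2.135, -2.303, -0.003]
contact_force: [-0.1, 1.0, -0.1]
opening: 0.0854
```

```bash
python3 plan.py .5027 .021 -.004 $(python3 -c "print(-.075-1.5708)") | sed -n 1,3p
python3 - <<'E'
from station import ctrl
import cv2,numpy as np
im=ctrl.get_image("wrist")["pixels"][:,:,::-1]; cv2.imwrite("pics/w7.png",im)
E
```

```text
tool x [-0.076 -0.997 -0.001] heading -1.6465005789515799
t 10.5667 q [-0.107 -0.156  1.995  0.     1.306  1.539] F [-0.1  1.  -0.1] open 0.0854
turn first (units .1rad): [ 0.02  0.01 -0.01]  shift in OLD axes units: [-0.01 -0.08  5.21]  shift in TARGET axes: [-0.01 -0.07  5.21] err mm [ 1.700e+00  1.000e-01 -1.303e+02]
```

View pics/w7.png

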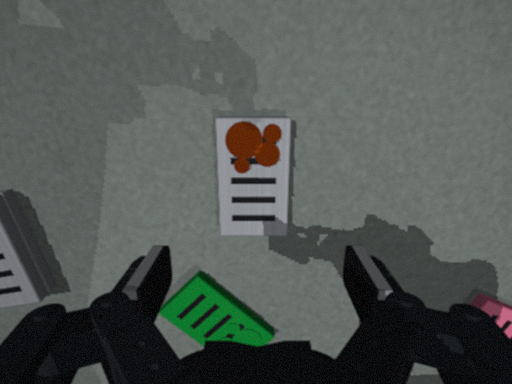

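```bash
python3 wfit.py .014 215.5 118 291.5 118 288.5 235 220 235
```

```text
(array([0.5042, 0.0241, 0.014 ]), np.float64(3.0696), [np.float64(0.0633), np.float64(0.1083), np.float64(0.0649), np.float64(0.1083)])
```

step_arm:
  increments: "-0.04 -0.1 0.5 0 0 0; 0 0 1 0 0 0; 0 0 1 0 0 0; 0 0 1 0 0 0; 0 0 1 0 0 0; 0 0 0.4 0 0 0; 0 0 0.2 0 0 0; 0 0 0.1 0 0 0; 0 0 0 0 0 0; 0 0 0 0 0 0"

```text
t: 11.5
tool_pos: [0.5057, 0.0214, -0.0011]
tool_rot: [-2.135, 2.302, -0.003]
contact_force: [-0.1, -0.0, 0.6]
opening: 0.0851
```

step_arm:
  increments: "0 0 0 0 0 0; 0 0 0 0 0 0; 0 0 0 0 0 0; 0 0 0 0 0 0; 0 0 0 0 0 0; 0 0 0 0 0 0; 0 0 0 0 0 0; 0 0 0 0 0 0"
  fingers: -1
  newtons: 70

```text
t: 12.17
tool_pos: [0.5062, 0.0212, -0.0004]
tool_rot: [-2.134, 2.302, -0.004]
contact_force: [-0.3, 0.8, 6.5]
opening: 0.0619
```

step_arm:
  increments: "0 0 -0.3 0 0 0; 0 0 -1 0 0 0; 0 0 -1 0 0 0; 0 0 -1 0 0 0; 0 0 -1 0 0 0; 0 0 -1 0 0 0; 0 0 -1 0 0 0; 0 0 -1 0 0 0; 0 0 -1 0 0 0; 0 0 -1 0 0 0; 0 0 -1 0 0 0; 0 0 -0.5 0 0 0"

```text
t: 13.17
tool_pos: [0.5051, 0.0212, 0.2712]
tool_rot: [-2.134, 2.301, -0.005]
contact_force: [1.3, -0.2, -1.3]
opening: 0.0622
```

```bash
cat > fin.py <<'E'
from station import ctrl
from h import *
import sys
yaw=.19;lens=np.array([.694,-.0640,.1015])
Rc=R.from_euler('z',yaw).as_matrix();zv=Rc@[-.5,0,.866025];yv=Rc@[0,1,0]
V=lens+.16*zv
# plate: z=zv, x=+-yv ; tool z=-zv, tool x = plate y dir = in vertical plane (either sign)
tz=-zv
o=ctrl.get_obs();R0=R.from_rotvec(o["tool_rot"]).as_matrix()
# plate underside centre in tool frame: +.0038 less -> at tool z offset
off=float(sys.argv[1]) if len(sys.argv)>1 else -.0038   # underside at TCP + off along tool z
# (at grasp TCP z=-.0038, underside z=0 => underside is 3.8mm *behind* tcp
for s in (1,-1):
    tx=s*np.cross(tz,yv);ty=np.cross(tz,tx);Rt=np.c_[tx,ty,tz]
    p=V-Rt@[0,0,off]
    rv=R.from_matrix(R0.T@Rt).as_rotvec();d=p-o["tool_pos"]
    print("tcp target",p.round(4),"turn",(rv/.1).round(2),"shift old",(R0.T@d/.025).round(2),"shift new",(Rt.T@d/.025).round(2))
print("V",V,"tool",o["tool_pos"],o["q"].round(3),o["opening"],o["contact_force"].round(2))
E
python3 fin.py
```

```text
tcp target [ 0.6173 -0.0787  0.2368] turn [  4.76   3.62 -17.89] shift old [ 3.65 -4.77  1.4 ] shift new [2.48 4.78 3.02]
tcp target [ 0.6173 -0.0787  0.2368] turn [ 3.37 -4.44 12.75] shift old [ 3.65 -4.77  1.4 ] shift new [-2.48 -4.78  3.02]
V [ 0.61543966 -0.07910871  0.240064  ] tool [0.50506829 0.0212285  0.27119592] [-0.105 -0.262  1.839 -0.     1.561  1.541] 0.062191827439187566 [ 1.26 -0.19 -1.34]
```

step_arm:
  increments: "0 0 0 0.24 0.18 -0.895; 0 0 0 0.24 0.18 -0.895; 0 0 0 0.24 0.18 -0.895; 0 0 0 0.24 0.18 -0.895; 0 0 0 0.24 0.18 -0.895; 0 0 0 0.24 0.18 -0.895; 0 0 0 0.24 0.18 -0.895; 0 0 0 0.24 0.18 -0.895; 0 0 0 0.24 0.18 -0.895; 0 0 0 0.24 0.18 -0.895"

```text
t: 14.0
tool_pos: [0.5036, 0.0215, 0.2662]
tool_rot: [-2.872, 1.114, -0.446]
contact_force: [-0.8, -0.7, -2.6]
opening: 0.062
```

step_arm:
  increments: "0 0 0 0.24 0.18 -0.895; 0 0 0 0.24 0.18 -0.895; 0 0 0 0.24 0.18 -0.895; 0 0 0 0.24 0.18 -0.895; 0 0 0 0.24 0.18 -0.895; 0 0 0 0.24 0.18 -0.895; 0 0 0 0.24 0.18 -0.895; 0 0 0 0.24 0.18 -0.895; 0 0 0 0.24 0.18 -0.895; 0 0 0 0.24 0.18 -0.895; 0 0 0 0 0 0; 0 0 0 0 0 0"

```text
t: 15.0
tool_pos: [0.5037, 0.021, 0.2663]
tool_rot: [-2.973, -0.279, -0.787]
contact_force: [1.0, 0.3, -2.1]
opening: 0.0621
```

```bash
python3 fin.py -0.0004;python3 - <<'E'
from station import ctrl
import cv2,numpy as np
im=ctrl.get_image("scene")["pixels"][:,:,::-1]; cv2.imwrite("pics/s8.png",im)
E
```

```text
tcp target [ 0.6156 -0.0791  0.2397] turn [-0.04  0.05 -0.04] shift old [2.65 4.78 2.7 ] shift new [2.62 4.78 2.74]
tcp target [ 0.6156 -0.0791  0.2397] turn [ 0.08  0.07 31.38] shift old [2.65 4.78 2.7 ] shift new [-2.62 -4.78  2.74]
V [ 0.61543966 -0.07910871  0.240064  ] tool [0.50368723 0.02101772 0.26626669] [-0.22  -0.634  2.167  0.224  1.138 -0.453] 0.06207133193903445 [ 1.02  0.34 -2.11]
```

View pics/s8.png

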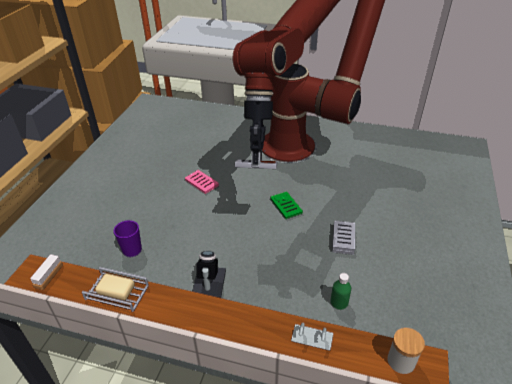

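step_arm:
  increments: "0.2 0.38 0.2 -0.04 0.05 -0.04; 0.4 0.8 0.4 0 0 0; 0.5 0.8 0.5 0 0 0; 0.5 0.8 0.5 0 0 0; 0.5 0.8 0.5 0 0 0; 0.32 0.8 0.4 0 0 0; 0.2 0.4 0.24 0 0 0; 0 0 0 0 0 0; 0 0 0 0 0 0; 0 0 0 0 0 0"

```text
t: 15.88
tool_pos: [0.6166, -0.0781, 0.2409]
tool_rot: [-2.973, -0.289, -0.799]
contact_force: [-0.3, -0.1, -2.4]
opening: 0.0618
```

```bash
python3 fin.py -0.0004;python3 - <<'E'
from station import ctrl
import cv2,numpy as np
im=ctrl.get_image("scene")["pixels"][:,:,::-1]; cv2.imwrite("pics/s9.png",im)
a=cv2.resize(im[140:300,150:290],(525,600),interpolation=2)
cv2.imwrite("pics/s9c.png",a)
w=ctrl.get_image("wrist")["pixels"][:,:,::-1]; t=ctrl.get_image("top")["pixels"][:,:,::-1];cv2.imwrite("pics/t9.png",t);cv2.imwrite("pics/w9.png",w)
E
```

```text
tcp target [ 0.6156 -0.0791  0.2397] turn [-0.01 -0.01  0.03] shift old [-0.06  0.03  0.02] shift new [-0.06  0.03  0.02]
tcp target [ 0.6156 -0.0791  0.2397] turn [ 2.000e-02 -2.000e-02 -3.138e+01] shift old [-0.06  0.03  0.02] shift new [ 0.06 -0.03  0.02]
V [ 0.61543966 -0.07910871  0.240064  ] tool [ 0.61657396 -0.07807777  0.24090389] [-0.367 -0.26   1.949  0.318  1.019 -0.669] 0.06184359495138079 [-0.31 -0.14 -2.43]
```

View pics/s9c.png

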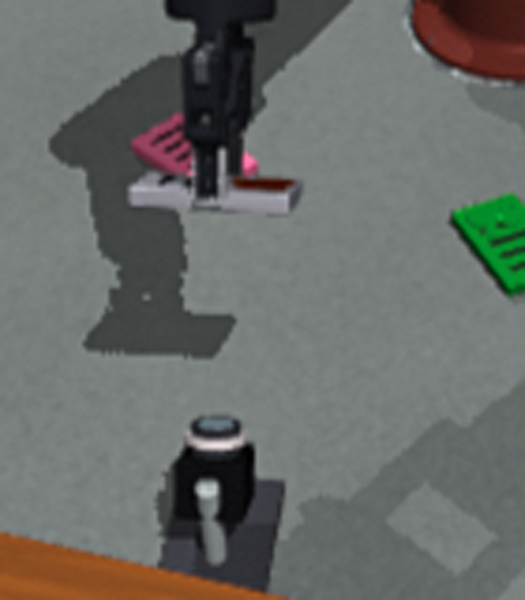

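View pics/w9.png

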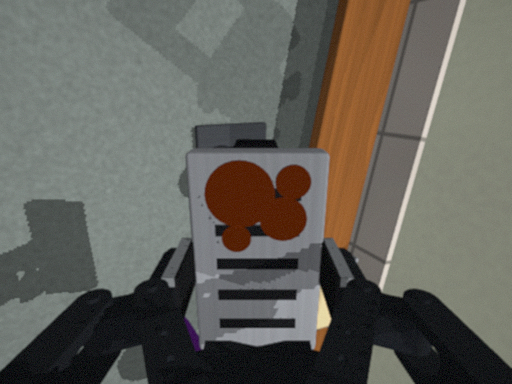

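View pics/t9.png

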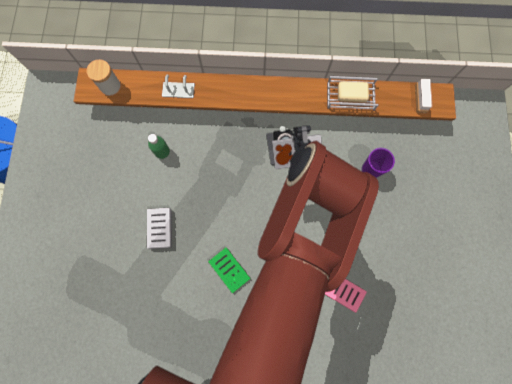

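step_arm:
  increments: "-0.06 -0.05 0 0 0 0; 0 0 0 0 0 0; 0 0 0 0 0 0; 0 0 0 0 0 0; 0 0 0 0 0 0; 0 0 0 0 0 0"

```text
t: 16.53
tool_pos: [0.6152, -0.0775, 0.2405]
tool_rot: [-2.973, -0.289, -0.8]
contact_force: [0.2, 0.2, -2.2]
opening: 0.0618
```

```bash
python3 fin.py -0.0004
python3 - <<'E'
from station import ctrl
from h import *
yaw=.19;lens=np.array([.694,-.0640,.1015]);Rc=R.from_euler('z',yaw).as_matrix();zv=Rc@[-.5,0,.866025];yv=Rc@[0,1,0];V=lens+.16*zv
px=yv;py=np.cross(zv,px);M=np.c_[px,py,zv]
C=V+np.array([[a*.055,b*.032,h] for h in(0,.014) for a,b in((-1,-1),(1,-1),(1,1),(-1,1))])@M.T
out=[]
for n,(u,v) in dict(scene=(210,195),top=(290,145),wrist=(256,250)).items():
    im=ctrl.get_image(n);a=im["pixels"][:,:,::-1].copy();S=4;a=cv2.resize(a,None,fx=S,fy=S,interpolation=2)
    q=((proj(im,C)+.5)*S).astype(int)
    for f,col in((q[:4],(0,0,255)),(q[4:],(0,255,0))): cv2.polylines(a,[f.reshape(-1,1,2)],True,col,1)
    if n=="wrist": a=a[110*4:370*4,130*4:390*4]; a=cv2.resize(a,(260,260))
    else: a=a[(v-32)*4:(v+33)*4,(u-32)*4:(u+33)*4]
    out.append(cv2.resize(a,(260,260)))
cv2.imwrite("pics/ov.png",np.hstack(out))
o=ctrl.get_obs();print(o["dq"].round(4),o["t"])
E
```

```text
tcp target [ 0.6156 -0.0791  0.2397] turn [-0.01 -0.02  0.04] shift old [-0.01  0.07  0.03] shift new [-0.01  0.07  0.03]
tcp target [ 0.6156 -0.0791  0.2397] turn [ 3.000e-02 -1.000e-02 -3.138e+01] shift old [-0.01  0.07  0.03] shift new [ 0.01 -0.07  0.03]
V [ 0.61543966 -0.07910871  0.240064  ] tool [ 0.61518524 -0.07747855  0.24051758] [-0.367 -0.264  1.954  0.318  1.018 -0.669] 0.061836122735039835 [ 0.18  0.17 -2.17]
[-0.0016  0.0012  0.0013  0.0001  0.0003  0.0014] 16.6833
```

View pics/ov.png

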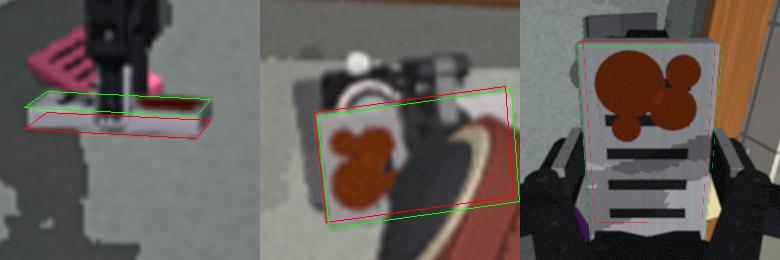

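The predicted plate outline matches the held plate in all three views to about 2 mm. In the latest top view the pile is one flush rectangle at (159,228), and the cup, bottle and camera haven't moved.

```bash
python3 -c "
from station import ctrl
print(ctrl.finish_job())"
```

```text
the job is handed in; nothing more can be done
None
```

I stacked the right-hand clean plate on the left-hand one and let go. I then picked up the rust-stained plate and handed the job in at about 16.7 s of the 61 s allowed, still holding it at the view point. `finish_job` gives no verdict, so these are my own last checks.

- **Pile:** just before lowering, the two plates were about 1 mm apart in the wrist picture. After release they looked flush in the scene, wrist and top views. I did not measure their positions again after release.
- **Stained plate:** the tool was within about 2 mm and 0.01 rad of the target pose. The outline drawn at the target matched the plate to about 2 mm in all three views. The arm was at rest, gripping with 70 N at a 62 mm opening.
- **Uncertainty:** the lens position and the camera's heading come from pictures, so they carry about 2–3 mm and 0.01 rad of error. The wrist and top cameras disagreed by up to 4 mm on plate positions, so I used values between the two.
- **Bystanders:** the cup, bottle and camera looked unmoved in the last top view. The green and pink look-alikes were not touched.

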